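Unlock the probe from its bayonet holder and show its tip to the inspection camera

ROBOT

A 6-joint arm with a two-finger parallel gripper is mounted at the origin on a cart in front of the work surface, level with it; the furniture and walls round the work are solid. World frame = base frame: x ahead of the robot, y to its left, z up, the work surface at z = 0. Lengths are in mm, angles in degrees, forces in N, time in s.
With the tool pointing down it reaches from about 325 to 925 mm from the base axis. Payload 3.1 kg.
Tool frame: the origin (TCP) lies at the very end of the fingers, on their centre line; the grasp point (between the pads) lies grasp_offset behind it (grasp_offset is the distance from the TCP to the grasp point, in mm); z points along the fingers, y is the line along which they close (so a half turn about z gives the same grasp; the last joint's range is limited). The gripper opens to 85 mm and grips with 20 to 120 N. Pads are 22 mm wide; open, the fingers measure 114 mm over their backs; the gripper's body (76 mm by 85 mm) begins 54 mm behind the grasp point. The pads swing forward as they close: fully open they stand 13 mm farther back than shut.
Start: joints at [-75.699, 12.427, 92.441, -0, 75.132, -6.429], TCP at [221.245, -584.542, 192.8] pointing down, gripper open.
Joint ranges: [-157.48, 157.48], [-44.54, 120.13], [17.64, 146.25], [-64.5, 244.5], [7.68, 150.69], [-147.95, 147.95]. Speed limits (degrees/s): [159.86, 159.86, 180, 180, 180, 180].

INTERFACE

Orientations are given as [roll, pitch, yaw] about the fixed x, y, z axes, in that order (R = Rz(yaw) Ry(pitch) Rx(roll)).
In Python, from station import * gives the robot as it stands. Calls block until the motion is done:
- goto(position, orientation): joint-space move of the TCP to a pose.
- move_l(position, attitude=None, speed=150): straight line of the TCP; attitude=None keeps the orientation; speed is the mean speed in mm/s.
- move_j(angles): joint-space move.
- grip(opening, squeeze=None): finger opening in mm; squeeze is the grip in N (None keeps the last); returns when the fingers have stopped.
- wait(seconds).
- solve_ik(position, orientation): joint angles nearest the present ones, or None.
- get_obs(): the state.
- get_image(name): name is "side" or "top"; returns the picture (400x640x3 uint8, red, green, blue); there is no depth.
- get_calibration(name): a dict with "fx", "fy", "cx", "cy" (pixels), "R" (3x3) and "t" (3): a world point X has camera coordinates R X + t. Camera axes: x right, y down, z forward; pixel columns grow to the right and rows downward; lengths in mm; the calibration is good to about 2 mm. A picture is of the moment at which its call begins. get_calibration takes no time and is no camera call.
A pose or a line that the arm cannot do raises Unreachable and nothing moves.
- sign_off(): hands the job in; it is judged then, once.
Trained networks look in the newest picture that a camera, given by its name, has taken for a name from the list of things; names that differ only in an ending like _2 or _b are one class to them, and where a whole thing is asked for, a point or a joint stands for the part that bears it (a point fixed in the world has none). Each returns a list of dicts, best first, with "score" (0 to 1); they miss things now and then, are a little off and sometimes report something else, mostly with a low value. They report only what shows in the picture. A call takes as long as a camera call. They do not tell look-alikes from the thing itself.
- spot_in(name, camera): "extent" ([centre column, centre row, width, height] in pixels, round what is visible of it).
- regions_of(name, camera): "region" (400x640 bool, what is visible of it) and "extent" ([centre column, centre row, width, height] in pixels, round what is visible of it).
The state is a dict: "t": time; "joint_pos": joint angles; "qvel": joint speeds; "effort": joint torques, N m; "tcp_pos": TCP position; "ee_rot": TCP orientation; "wrist_force": force on the tool from outside, world axes, zero at the start; "moment": the same for the moment, N m; "grip_width": finger opening in mm; "grip_force": force on a finger pad.
Only numpy, scipy, OpenCV 4.12 (cv2) and the standard library are available. Lean on these libraries where they do the work, as an engineer would, in place of code of your own. Each camera call takes 0.05 s, during which the arm holds its last target. There are 200 camera calls.

TASK

The cordless probe is locked in its bayonet holder. Take it by its dark head and turn it clockwise (seen from above) until the white pointer on its collar faces the red mark on the holder's rim, draw it straight up out of the holder, then tip it over and hold it up, with its sensing face centred in front of the inspection camera's lens, looking squarely into it and about 7.5 cm away. Do not touch the camera with the probe, do not lay or drop the probe on the bench and leave the other things where they are; finish while still holding the probe there, still.

Things in the scene. Friction and masses are not known exactly. Their poses are not given: they have to be found in the camera images.
- probe_grip (a point): Centre of the probe's dark head (grasp here): block 30 (probe x) x 24 (y) x 50 mm (z), ribbed flats at y = +-12 mm; close the fingers along probe y. z runs along the probe from sensing face to head (up while in the holder), 102 mm from the face; -x is the side of the white pointer and brass lug. Steel cap to 34 mm above this point, 37 mm teal collar 25 to 32 mm below it. About 130 g.
- probe_face (a point): Centre of the probe's sensing face, the flat lower end (black cap of 22 mm diameter, brass disc, red dot). Axes as probe_grip; the face looks along -z; 10 mm above the bench while seated. Steel barrel 24 mm in diameter up to 70 mm; brass lug 7 mm wide, 30 to 38 mm up, out to 20 mm at -x; white pointer on the collar 70 to 77 mm up, out to 25 mm at -x.
- holder: Bayonet holder, fixed: white round socket (67 mm at its foot) with knurled aluminium lip ring of 61 mm, top 59 mm above the bench, on a grey base plate 92 x 150 x 8 mm that also carries a 28 mm high black spare cap at y = +66 mm. Origin on the socket's axis at bench height, z up. Lip 8 mm thick with a 27 mm bore (1.5 mm play round the barrel). The face is clear of the lip when lifted 49 mm.
- gate (a point): The gate, a keyway in the holder's lip towards the holder's -x, beside the red triangle; 17 mm from the axis, at the lip's top. Only here can the lug pass, when probe yaw equals holder yaw within 0.15 rad. As found the lug is under the lip (3 mm of lift), 0.85 to 1.45 rad counter-clockwise from above (probe yaw minus holder yaw); it turns freely clockwise to a stop about 0.17 rad past the gate.
- lens: Front lens of the inspection camera, fixed: a black tube of 35 mm diameter (30 mm at the front), 105 mm long, in a tilting yoke on a grey base 125 x 90 mm. Origin: centre of the lens's front, 118 mm above the bench. z is the viewing axis, pointing out of the lens, up and back towards the robot, 40 degrees off vertical; y is level.
- handheld_meter: Bystander: black and yellow handheld meter, 160 x 79 x 34 mm. Origin: centre of its underside.
- parts_tray: Bystander: small white parts tray with O-rings, 90 x 130 x 22 mm. Origin: centre of its underside.
- syringe: Bystander: plastic syringe lying flat, 34 x 148 x 21 mm. Origin: centre of its underside.
- petri_dish: Bystander: clear petri dish, 61 mm across, 13 mm high. Origin: centre of its underside.
- timer: Bystander: white timer, 64 x 64 x 20 mm. Origin: centre of its underside.
- note_pad: Bystander: yellow note pad, 76 x 76 x 12 mm. Origin: centre of its underside.
- blue_pen: Bystander: blue pen, 11 x 133 x 13 mm. Origin: centre of its underside.
Things that resemble listed ones, but are neither listed nor needed, are in the scene too. Of the things that look like the part that bears probe_grip, the larger one is meant.

How it is judged (in metres and radians):
On the way, in this order (a step that is already met when the one before it is completed fails the run):
1. the probe, still seated in the holder, is turned until its pointer faces the red mark (angle between the x axis of probe_grip and the x axis of holder, either way round below 0.24 rad and z of probe_face in the frame of holder below 0.02 m and horizontal distance between probe_face and holder below 0.006 m), for 0.1 s.
2. the probe is drawn up clear of the holder's lip (z of probe_face in the frame of holder above 0.062 m and contact force between probe and the fingers above 1 N and contact force between probe and holder below 0.1 N), for 0.1 s.
At the end, for the whole second after the job is handed in: Held by the fingers alone and at rest (< 20 mm/s): sensing face within 15 mm of the lens axis in x and y, 50 to 100 mm in front of the lens, 130 mm or more above the bench, looking into the lens with the probe's axis within 0.2 rad of the lens axis; touching neither holder nor camera (z of probe_face in the frame of lens between 0.05 and 0.1 m and x of probe_face in the frame of lens between -0.015 and 0.015 m and y of probe_face in the frame of lens between -0.015 and 0.015 m and angle between the z axis of probe_grip and the z axis of lens, either way round below 0.2 rad and z of probe_grip in the frame of lens above 0.14 m and height (world z) of probe_face above 0.13 m and contact force between probe and the fingers above 1 N and contact force between probe and holder below 0.1 N and contact force between probe and lens below 0.1 N and linear speed of probe below 0.02 m/s); the arm keeps its last pose, push and grip.
It fails at once if the probe touches the camera (contact force between probe and lens above 0.5 N).
It fails at once if the probe is laid or dropped on the bench (height (world z) of probe_grip below 0.06 m).
It fails at once if another thing is moved by more than 2 cm (distance of any of handheld_meter, parts_tray, syringe, petri_dish, timer, note_pad, blue_pen from where it was at the start of the episode above 0.02 m).
It also fails if it takes over 42 s, if anything falls off the work surface, if the arm or the gripper's body presses on something with over 40 N, if the wrist force passes 120 N, or if a joint passes its speed limit or range.

## Working session

There is one attempt and no reset: what is moved stays moved. The work goes in short steps, each a Python script; the robot and the scene stay as the last script left them, time stands still between calls to the robot, and variables do not carry over. Pictures are saved under pics/ and viewed, at most 10 in all, crops included, and the job is handed in when it is done.

```bash
ls; mkdir -p pics
python3 - <<'E'
from station import *
import cv2,numpy as np
for c in("top","side"):
    im=get_image(c); cv2.imwrite(f"pics/{c}0.png",cv2.cvtColor(im,cv2.COLOR_RGB2BGR))
    k=get_calibration(c); print(c,k["fx"],k["cx"],k["cy"],(-np.array(k["R"]).T@k["t"]).round(),np.round(k["R"],2).tolist())
    for n in("probe_grip","holder","lens","probe_face","gate"):
        print(n,[(round(d["score"],2),np.round(d["extent"]).tolist()) for d in spot_in(n,c)][:3])
o=get_obs();print({k:o[k] for k in o}); 
try: print(grasp_offset)
except Exception as e: print(e)
E
```

```text
pics
top 413.7367777692479 322.8231475545382 198.48892267183084 [ 167.   66. 1322.] [[-0.22, -0.98, 0.0], [-0.92, 0.2, -0.33], [0.33, -0.08, -0.94]]
probe_grip [(0.51, [392.0, 222.0, 13.0, 11.0]), (0.41, [382.0, 236.0, 48.0, 44.0])]
holder [(0.73, [382.0, 234.0, 50.0, 48.0])]
lens [(0.47, [444.0, 203.0, 21.0, 17.0]), (0.46, [287.0, 189.0, 20.0, 18.0])]
probe_face [(0.67, [394.0, 221.0, 12.0, 18.0])]
gate [(0.95, [384.0, 235.0, 44.0, 44.0])]
side 498.78052073591635 321.8389456621435 195.5231294438732 [ -61.  611. 1324.] [[-0.71, -0.7, -0.01], [-0.55, 0.57, -0.61], [0.43, -0.43, -0.8]]
probe_grip [(0.78, [394.0, 186.0, 16.0, 21.0]), (0.63, [407.0, 170.0, 10.0, 26.0])]
holder [(0.71, [388.0, 210.0, 33.0, 42.0])]
lens [(0.82, [284.0, 212.0, 28.0, 16.0])]
probe_face [(0.5, [394.0, 187.0, 15.0, 22.0]), (0.44, [403.0, 170.0, 6.0, 21.0])]
gate [(0.79, [390.0, 209.0, 38.0, 36.0]), (0.59, [418.0, 164.0, 19.0, 19.0])]
{'t': 0.6, 'joint_pos': array([-7.56981720e+01,  1.24261913e+01,  9.24402327e+01,  3.89362552e-04,
        7.51325862e+01, -6.42888227e+00]), 'qvel': array([-0.05885155,  0.00160993, -0.0433832 , -0.02517267,  0.03321574,
       -0.00454769]), 'effort': array([-4.23047177e-04, -3.96585166e+01, -3.04031432e+01, -2.67453106e-04,
        1.17579624e-03, -8.75383904e-06]), 'tcp_pos': array([ 221.25925169, -584.54333844,  192.82105258]), 'ee_rot': array([ 1.79998974e+02, -2.63136039e-04,  2.07306103e+01]), 'wrist_force': array([0.02131893, 0.28004482, 0.50129862]), 'moment': array([ 0.01284317, -0.00850386,  0.0347682 ]), 'grip_force': 0.0, 'grip_width': 85.00448659373829}
18.700000000000003
```

Run:
```python
import cv2,numpy as np
t=cv2.imread("pics/top0.png");s=cv2.imread("pics/side0.png")
cv2.imwrite("pics/tc.png",cv2.resize(t[140:290,250:450],(800,600),interpolation=cv2.INTER_CUBIC))
cv2.imwrite("pics/sc.png",cv2.resize(s[130:280,250:450],(800,600),interpolation=cv2.INTER_CUBIC))
```

```text
(no output)
```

View pics/tc.png

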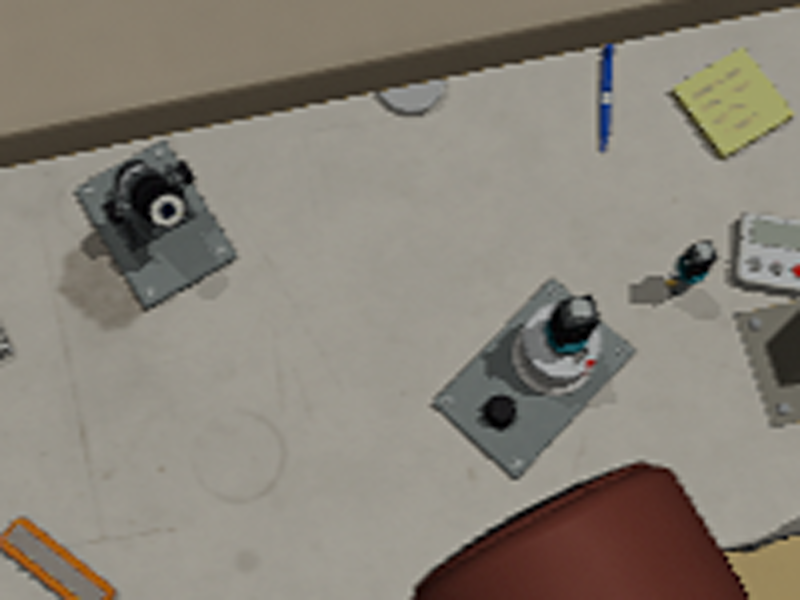

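View pics/sc.png

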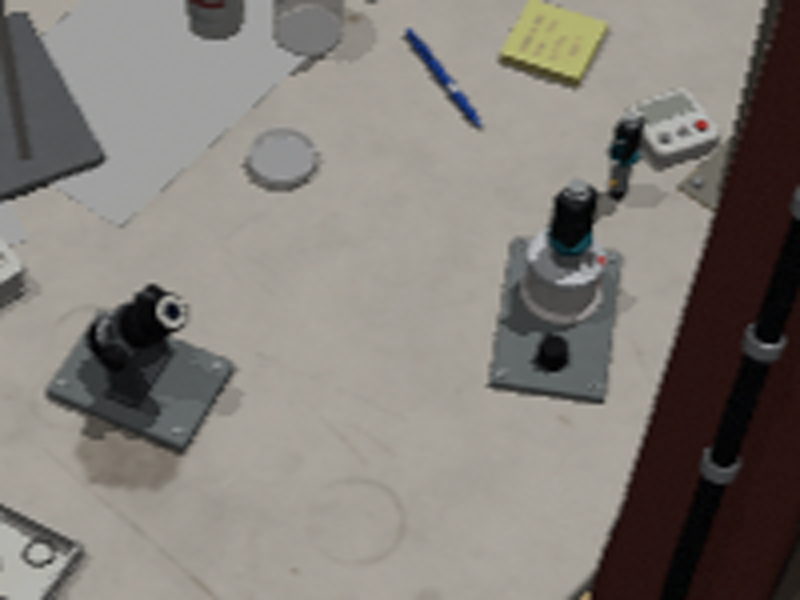

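View pics/top0.png

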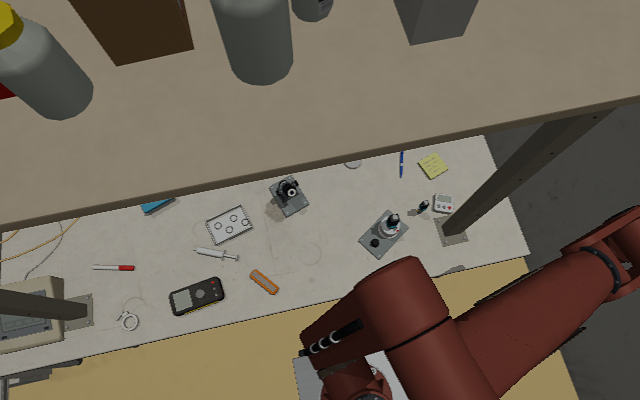

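Top: holder plate around px (384,234), with its long axis running from the cap at (375,243) to the upper right. The red mark is at about (398,231) and the lens front is at (292,192). Side: the lens is at (293,208), the holder at (390,205), and the probe head leans up to (394,185). A smaller look-alike probe stands at (423,205) in the top view. Next I'll fit the poses.

```bash
cat > h.py <<'E'
import numpy as np,cv2
from scipy.optimize import least_squares
from scipy.spatial.transform import Rotation as Ro
from station import *
K={c:get_calibration(c) for c in("top","side")}
def proj(c,X):
    k=K[c];p=np.atleast_2d(X)@np.array(k["R"]).T+np.array(k["t"]).ravel()
    return np.c_[k["fx"]*p[:,0]/p[:,2]+k["cx"],k["fy"]*p[:,1]/p[:,2]+k["cy"]]
def rz(a): return Ro.from_euler("z",a).as_matrix()
E
python3 - <<'E'
from h import *
cr=lambda P,r:np.array(P)/4+[250,r]-.375
T=cr([(555,280),(635,348),(517,478),(433,403)],140)
S=cr([(513,238),(622,253),(603,400),(490,385)],130)
# order: corner (-y,+x),( -y,-x),(+y,-x),(+y,+x)
C=np.array([(46,-75,8),(-46,-75,8),(-46,75,8),(46,75,8)],float)
W=lambda p:C@rz(p[2]).T+[p[0],p[1],0]
for cs in(["top"],["side"],["top","side"]):
    best=min((least_squares(lambda p:np.concatenate([(proj(c,W(p))-{"top":T,"side":S}[c]).ravel() for c in cs]),[600,-150,a]) for a in np.arange(-3,3.2,1)),key=lambda r:r.cost)
    print(cs,best.x,np.round(best.fun,1))
p=best.x
cap=lambda c:proj(c,rz(p[2])@[0,66,28]+[p[0],p[1],0]); print("cap",cap("top"),cap("side"),"mark",proj("top",rz(p[2])@[-25,0,59]+[p[0],p[1],0]))
l=least_squares(lambda X:np.concatenate([(proj("top",X)-[cr([(167,209)],140)[0]]).ravel(),(proj("side",X)-[cr([(172,312)],130)[0]]).ravel()]),[700,100,118]);print("lens",l.x,l.fun)
# fixed z; base fit
T2=cr([(76,190),(162,142),(237,257),(148,310)],140);
def bp(X,c):
    k=K[c];R=np.array(k["R"]);o=-R.T@np.array(k["t"]).ravel();d=R.T@np.array([(X[0]-k["cx"])/k["fx"],(X[1]-k["cy"])/k["fy"],1]);return lambda z:o+d*(z-o[2])/d[2]
print("lens z118",bp(cr([(167,209)],140)[0],"top")(118),bp(cr([(172,312)],130)[0],"side")(118))
print("base",np.round([bp(x,"top")(8) for x in T2]))
S2=cr([(46,390),(234,368),(183,451)],130);print(np.round([bp(x,"side")(8) for x in S2]))
ims=[cv2.imread(f"pics/{c}0.png") for c in("top","side")]
a=cv2.resize(ims[0][205:245,372:406],None,fx=11.5,fy=14,interpolation=3);b=cv2.resize(ims[1][170:210,376:410],None,fx=11.5,fy=14,interpolation=3)
cv2.imwrite("pics/z.png",np.hstack([a,b]));print(a.shape)
E
```

```text
['top'] [ 458.64635096 -209.69548791    0.58408509] [-0.5 -0.9  0.6  0.5  0.1  0.5 -0.2 -0.2]
['side'] [ 457.17059123 -206.99138684    0.58465383] [-0.2 -0.2  0.1  0.   0.5  0.4 -0.3 -0.3]
['top', 'side'] [ 458.02943782 -208.56584537   -5.69884919] [-0.8 -0.7  0.3  0.7 -0.2  0.8 -0.5  0.1 -0.1 -0.6  0.2 -0.4  0.6 -0.
 -0.2 -0.7]
cap [[370.50053789 246.76163844]] [[387.29094772 221.46225586]] mark [[391.51763633 235.12111076]]
lens [625.22033028  56.6906796  116.26616196] [ 0.16570208  0.25514216 -0.25815291 -0.13858551]
lens z118 [625.5030187   57.04113747 118.        ] [623.30926062  57.30263352 118.        ]
base [[701. 128.   8.]
 [729.  49.   8.]
 [612.   7.   8.]
 [583.  89.   8.]]
[[702. 129.   8.]
 [610.  10.   8.]
 [583.  92.   8.]]
(560, 391, 3)
```

View pics/z.png

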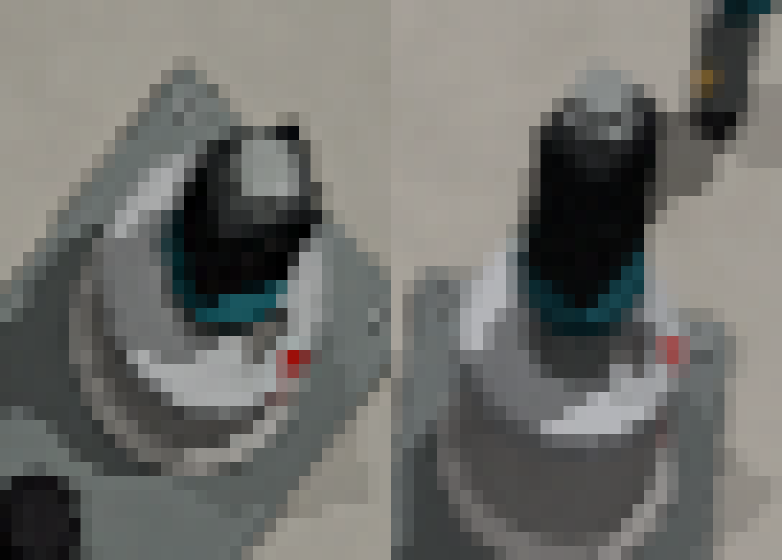

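```bash
cat >> h.py <<'E'
def tri(pt,ps):
    r=least_squares(lambda X:np.concatenate([(proj("top",X)-pt).ravel(),(proj("side",X)-ps).ravel()]),[500,-150,100]);return r.x,r.fun
E
python3 - <<'E'
from h import *
z=lambda x,y,o,s:np.array([o[0]+(x-s)/11.5-.5,o[1]+y/14-.5])
tt=lambda x,y:z(x,y,(372,205),0); ss=lambda x,y:z(x,y,(376,170),391)
print("captop",tri(tt(272,165),ss(603,95)))
print("red",tri(tt(295,360),ss(675,350)))
cr=lambda P,r:np.array(P)/4+[250,r]-.375
print("sparecap",tri(cr((499,408),140),cr((553,345),130)))
print("lookalike head",tri(cr((700,250),140),cr((629,130),130)))
yaw=.5843; c0=np.array([458,-208.3,0])
for d in(15,20,25,30):
    o=c0+rz(yaw)@[0,-d,0]
    f=lambda v:[proj(c,rz(yaw)@v+o).round(1).tolist()[0] for c in("top","side")]
    print(d,o.round(),"cap",f([0,66,28]),"top",f([0,0,146]),"red",f([-25,0,59]))
print("meas cap",cr((499,408),140),cr((553,345),130),"top",tt(272,165),ss(603,95),"red",tt(295,360),ss(675,350))
# exact d fit
r=least_squares(lambda q:np.concatenate([(proj(c,rz(yaw)@v+c0+rz(yaw)@[0,-q[0],0])-m).ravel() for c,v,m in[("top",[0,66,28],cr((499,408),140)),("side",[0,66,28],cr((553,345),130)),("top",[0,0,146],tt(272,165)),("side",[0,0,146],ss(603,95))]]),[20])
print(r.x,r.fun.round(1)); o=c0+rz(yaw)@[0,-r.x[0],0];print(o)
for rel in(.7,.85,1.0,1.15,1.3,1.45,1.6):
    M=rz(yaw+rel);
    print(rel,[[(round((p[0]-(372 if c=="top" else 376)+.5)*11.5+(0 if c=="top" else 391)),round((p[1]-(205 if c=="top" else 170)+.5)*14)) for p in proj(c,np.array([[-24,0,84],[15,12,137],[15,-12,137],[-15,-12,137],[-15,12,137],[-15,-12,87],[-15,12,87]])@M.T+o)] for c in("top","side")])
E
```

```text
captop (array([ 473.13593871, -230.31676403,  140.23653351]), array([ 0.0227604 ,  0.03223695, -0.03764657, -0.01519935]))
red (array([ 448.56366256, -244.67444364,   57.28727491]), array([ 0.09269699,  0.1295329 , -0.15068411, -0.0577352 ]))
sparecap (array([ 434.02441874, -169.85904581,   29.89854751]), array([ 0.13834355,  0.19411203, -0.22004724, -0.08568163]))
lookalike head (array([ 512.56115869, -352.07728098,   75.78773234]), array([ 0.44946651,  0.63234635, -0.751102  , -0.29553029]))
15 [ 466. -221.    0.] cap [[373.5, 243.5], [387.8, 217.7]] top [[393.1, 218.6], [393.8, 178.0]] red [[394.5, 231.8], [398.9, 196.5]]
20 [ 469. -225.    0.] cap [[374.6, 242.4], [388.0, 216.4]] top [[394.2, 217.4], [394.0, 176.8]] red [[395.6, 230.7], [399.0, 195.2]]
25 [ 472. -229.    0.] cap [[375.6, 241.3], [388.1, 215.1]] top [[395.3, 216.3], [394.2, 175.5]] red [[396.6, 229.6], [399.2, 194.0]]
30 [ 475. -233.    0.] cap [[376.6, 240.2], [388.3, 213.8]] top [[396.3, 215.1], [394.4, 174.3]] red [[397.6, 228.5], [399.3, 192.8]]
meas cap [374.375 241.625] [387.875 215.875] top [395.15217391 21
[... 729 characters left out ...]
1.15 [[(309, 215), (229, 260), (190, 160), (294, 110), (333, 209), (262, 178), (300, 274)], [(625, 199), (612, 187), (534, 138), (591, 52), (669, 99), (572, 193), (648, 240)]]
1.3 [[(302, 201), (239, 265), (188, 172), (283, 105), (335, 197), (252, 173), (301, 262)], [(614, 193), (623, 185), (539, 148), (580, 53), (664, 90), (562, 195), (644, 231)]]
1.45 [[(294, 189), (250, 269), (188, 185), (273, 101), (335, 184), (241, 169), (301, 249)], [(601, 189), (633, 182), (545, 157), (570, 56), (658, 81), (552, 198), (638, 222)]]
1.6 [[(284, 177), (261, 271), (189, 198), (262, 99), (333, 171), (231, 167), (300, 237)], [(588, 186), (643, 178), (552, 165), (561, 60), (651, 73), (543, 202), (630, 214)]]
```

Holder axis is at about (471,-228) and its yaw at 0.584 rad. The pointer is hidden behind the head, which fits a relative yaw of about 1.0–1.3, so I'll let the jaws align on the flats. Before moving, I'll check where the shelf is and test IK.

View pics/side0.png

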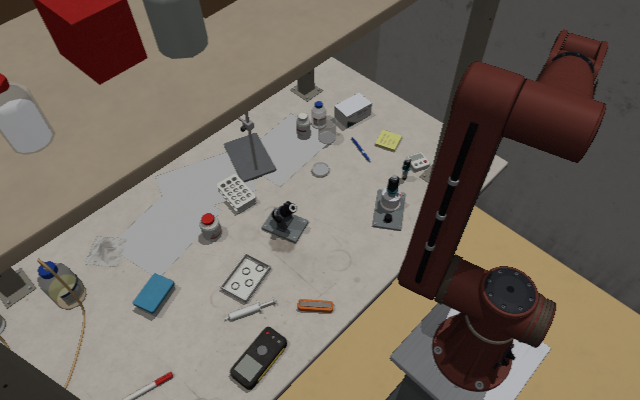

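```bash
cat >> h.py <<'E'
H=np.array([471,-228,0.]);YAW=np.degrees(.5843)
L=np.array([624.8,57.0,118]);HD=np.radians(198.4)
A=np.array([np.sin(np.radians(40))*np.cos(HD),np.sin(np.radians(40))*np.sin(HD),np.cos(np.radians(40))])
def fin(dist,roll,off=0):  # grip point at L+dist*A, tool z=-A ; off = grip->tcp extra
    y=np.array([-np.sin(HD),np.cos(HD),0]);z=-A;x=np.cross(y,z)
    R=Ro.from_matrix(np.c_[x,y,z])*Ro.from_euler("z",roll,degrees=True)
    return (L+dist*A-grasp_offset*A).tolist(),R.as_euler("xyz",degrees=True).tolist()
E
python3 - <<'E'
from h import *
g=lambda z:[H[0],H[1],z-grasp_offset]
for z in(112,200,300):
  for rel in(75,63,0,-7):
    print(z,rel,np.round(solve_ik(g(z),[180,0,YAW+rel]),0) if solve_ik(g(z),[180,0,YAW+rel]) is not None else None)
for r in range(-180,180,30):
  q=[solve_ik(*fin(d,r)) for d in(177,250)]
  print(r,[None if v is None else np.round(v).tolist() for v in q])
E
```

```text
112 75 [-34.   6. 111.   0.  63. -52.]
112 63 [-34.   6. 111.   0.  63. -40.]
112 0 [-34.   6. 111.  -0.  63.  23.]
112 -7 [-34.   6. 111.  -0.  63.  30.]
200 75 [-34.   1. 107.   0.  73. -52.]
200 63 [-34.   1. 107.   0.  73. -40.]
200 0 [-34.   1. 107.  -0.  73.  23.]
200 -7 [-34.   1. 107.  -0.  73.  30.]
300 75 [-34.  -4. 100.   0.  84. -52.]
300 63 [-34.  -4. 100.   0.  84. -40.]
300 0 [-34.  -4. 100.  -0.  84.  23.]
300 -7 [-34.  -4. 100.  -0.  84.  30.]
-180 [[-21.0, -28.0, 132.0, 33.0, 48.0, -145.0], [-27.0, -38.0, 132.0, 32.0, 60.0, -145.0]]
-150 [[-21.0, -28.0, 132.0, 33.0, 48.0, -115.0], [-27.0, -38.0, 132.0, 32.0, 60.0, -115.0]]
-120 [[-21.0, -28.0, 132.0, 33.0, 48.0, -85.0], [-27.0, -38.0, 132.0, 32.0, 60.0, -85.0]]
-90 [[-21.0, -28.0, 132.0, 33.0, 48.0, -55.0], [-27.0, -38.0, 132.0, 32.0, 60.0, -55.0]]
-60 [[-21.0, -28.0, 132.0, 33.0, 48.0, -25.0], [-27.0, -38.0, 132.0, 32.0, 60.0, -25.0]]
-30 [[-21.0, -28.0, 132.0, 33.0, 48.0, 5.0], [-27.0, -38.0, 132.0, 32.0, 60.0, 5.0]]
0 [[-21.0, -28.0, 132.0, 33.0, 48.0, 35.0], [-27.0, -38.0, 132.0, 32.0, 60.0, 35.0]]
30 [[-21.0, -28.0, 132.0, 33.0, 48.0, 65.0], [-27.0, -38.0, 132.0, 32.0, 60.0, 65.0]]
60 [[-21.0, -28.0, 132.0, 33.0, 48.0, 95.0], [-27.0, -38.0, 132.0, 32.0, 60.0, 95.0]]
90 [[-21.0, -28.0, 132.0, 33.0, 48.0, 125.0], [-27.0, -38.0, 132.0, 32.0, 60.0, 125.0]]
120 [None, None]
150 [None, None]
```

The side view shows the shelf behind and above the work, with a shelf post whose foot is at about (428,172), right beside the timer. The top view has that foot at about (453,233). I need to know whether the post lies on the sweep from the start pose.

Run:
```python
from h import *
def bp(X,c,z):
    k=K[c];R=np.array(k["R"]);o=-R.T@np.array(k["t"]).ravel();d=R.T@np.array([(X[0]-k["cx"])/k["fx"],(X[1]-k["cy"])/k["fy"],1]);return (o+d*(z-o[2])/d[2]).round()
print("foot top",bp((453,233),"top",0)," side",bp((428,172),"side",0))
print("bench front edge",bp((450,269),"top",0),bp((528,252),"top",0))
# post dir: top view upper end of post, side view
for z in(0,200,400,600,800): print(z,proj("top",[*bp((453,233),"top",0)[:2],z]).round(),proj("side",[*bp((453,233),"top",0)[:2],z]).round())
# shelf front edge: top rows y at col 0 and 640 lower edge (0,230),(640,93); for various z
for z in(400,600,800): print(z,bp((0,230),"top",z),bp((639,95),"top",z),bp((0,265),"side",z),bp((415,0),"side",z))
```

```text
foot top [ 412. -436.    0.]  side [ 464. -426.    0.]
bench front edge [ 301. -388.    0.] [ 299. -654.    0.]
0 [[453. 233.]] [[442. 179.]]
200 [[474. 215.]] [[454. 138.]]
400 [[504. 190.]] [[468.  87.]]
600 [[547. 154.]] [[486.  24.]]
800 [[616.  95.]] [[510. -58.]]
400 [572. 730. 400.] [ 586. -877.  400.] [802. 722. 400.] [ 787. -679.  400.]
600 [484. 586. 600.] [ 495. -673.  600.] [615. 698. 600.] [ 604. -400.  600.]
800 [396. 442. 800.] [ 404. -468.  800.] [428. 674. 800.] [ 420. -121.  800.]
```

The shelf underside is at about z=800 and clear of the work. The post at about (415,-436), radius 600, blocks a direct sweep, so I'll retract, swing round inside it, then extend out to the probe.

Run:
```python
from h import *
yw=YAW+63
move_l([145,-385,260],speed=250)
goto([375,-181,260],[180,0,yw])
g=lambda z:[H[0],H[1],z-grasp_offset]
move_l(g(230),speed=200)
for c in("top","side"): cv2.imwrite(f"pics/{c}1.png",cv2.cvtColor(get_image(c),cv2.COLOR_RGB2BGR))
grip(65); o=get_obs();print(o["t"],o["wrist_force"].round(2))
move_l(g(112),speed=80); o=get_obs();print(o["wrist_force"].round(2),o["moment"].round(2))
grip(0,25); o=get_obs();print(o["t"],o["grip_width"],o["grip_force"],o["wrist_force"].round(2),o["moment"].round(2),o["tcp_pos"].round(1))
a=get_image("top")[190:260,350:440];b=get_image("side")[140:210+0,350:440]
cv2.imwrite("pics/g.png",cv2.cvtColor(cv2.resize(np.hstack([a,b]),(800,310),interpolation=3),cv2.COLOR_RGB2BGR))
```

```text
3.9917 [ 1.17  0.22 -0.67]
[ 0.09 -0.22  0.7 ] [ 0.03 -0.02 -0.01]
6.075 22.908911499062327 23.6762291402556 [ 0.03 -0.84  1.83] [ 0.05 -0.05  0.  ] [ 471.4 -228.2   93.7]
```

View pics/g.png

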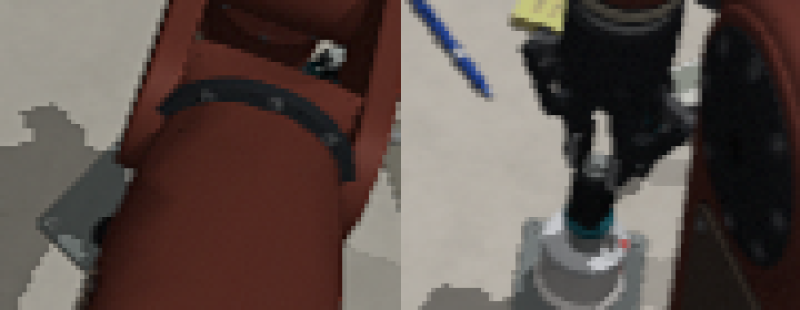

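The head is gripped between the fingers at a width of 22.9 mm, with almost no side force. Next I'll turn it clockwise.

Run:
```python
from h import *
grip(0,60)
p=[471,-228,112-grasp_offset]
for r in(45,25,10,0):
    move_l(p,[180,0,YAW+r],speed=150) if 0 else goto(p,[180,0,YAW+r])
    o=get_obs();print(r,o["t"].__round__(2),o["wrist_force"].round(1),o["moment"].round(2),round(o["grip_width"],1),o["ee_rot"].round(1))
    if np.linalg.norm(o["wrist_force"])>25: break
wait(.3)
b=get_image("side")[140:215,350:450]
cv2.imwrite("pics/g2.png",cv2.cvtColor(cv2.resize(b,(800,600),interpolation=3),cv2.COLOR_RGB2BGR))
o=get_obs();print(o["wrist_force"].round(1),o["moment"].round(2))
```

```text
45 6.79 [0.5 0.  5.8] [ 0.06  0.03 -0.03] 22.0 [179.9   0.   78.6]
25 7.22 [0.1 1.1 5.4] [ 0.02 -0.03 -0.02] 21.8 [179.9  -0.   58.6]
10 7.58 [-0.6  0.3  5.5] [0.09 0.02 0.02] 21.6 [179.9  -0.   43.6]
0 7.87 [-0.5  0.5  5.1] [ 0.11  0.1  -0.06] 21.4 [180.   -0.   33.6]
[-0.4 -0.3  5.6] [0.15 0.1  0.05]
```

View pics/g2.png

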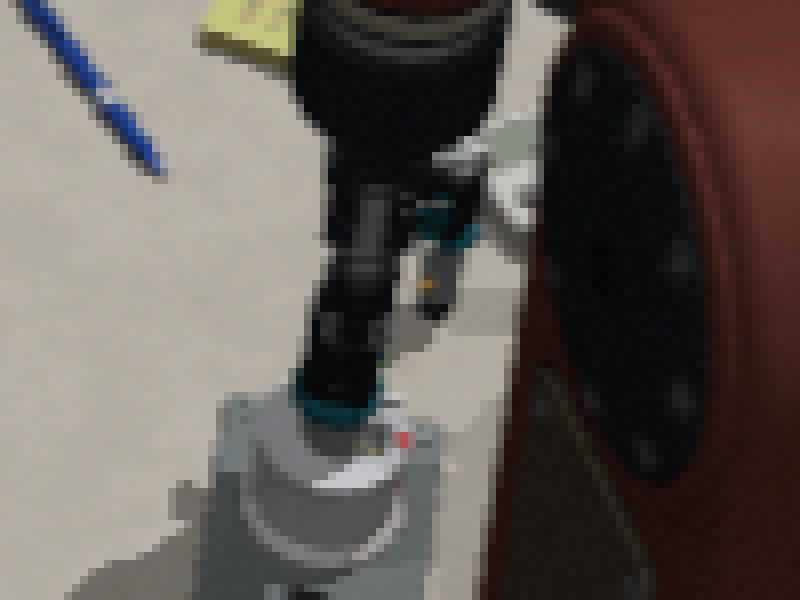

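The brass lug now shows through the gate beside the red mark, at crop (368,440). I'll lift it in small steps while watching the force.

Run:
```python
from h import *
for dz in(4,8,16,26,40,60,90):
    move_l([471,-228,112+dz-grasp_offset],speed=60)
    o=get_obs();print(dz,round(o["t"],2),o["wrist_force"].round(1),o["moment"].round(2),round(o["grip_width"],1),o["tcp_pos"].round(1))
    f=o["wrist_force"]
    if abs(f[2])>18 or np.hypot(*f[:2])>15: print("stop");break
b=get_image("side")[120:220,320:453]
cv2.imwrite("pics/g3.png",cv2.cvtColor(cv2.resize(b,(798,600),interpolation=3),cv2.COLOR_RGB2BGR))
```

```text
4 8.47 [-0.1  0.  -2. ] [-0.07  0.04  0.04] 21.7 [ 470.3 -227.6   96.5]
8 8.72 [ 0.7  1.  -1.8] [ 0.01 -0.05  0.04] 21.6 [ 471.  -228.   101.3]
16 9.0 [ 0.2  0.1 -1.3] [-0.06  0.02  0.02] 21.5 [ 471.5 -228.3  110.1]
26 9.32 [ 0.4  0.3 -1.5] [ 0.02 -0.   -0.04] 21.6 [ 471.5 -228.3  120.1]
40 9.7 [-0.1 -0.5 -0.3] [-0.02  0.02 -0.01] 21.6 [ 471.6 -228.4  134.1]
60 10.18 [ 0.3 -0.8 -1.2] [0.04 0.03 0.02] 21.7 [ 471.4 -228.3  154. ]
90 10.83 [ 0.1  1.  -1.1] [-0.02 -0.03 -0.03] 21.8 [ 471.  -228.   183.5]
```

View pics/g3.png

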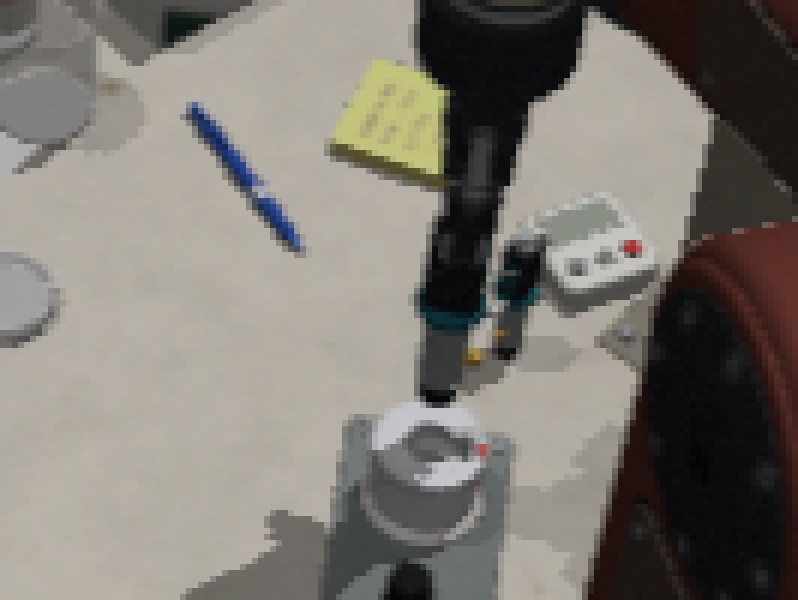

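The probe is out, vertical, with its face above the lip. Next is the move to a standoff on the lens axis, then in along that axis.

Run:
```python
from h import *
move_l([471,-228,300-grasp_offset],speed=120)
goto(*fin(250,0))
o=get_obs();print(round(o["t"],2),o["wrist_force"].round(1),round(o["grip_width"],1),o["tcp_pos"].round(1))
move_l(*fin(190,0),speed=60); wait(.5)
o=get_obs();print(round(o["t"],2),o["wrist_force"].round(1),o["moment"].round(2),round(o["grip_width"],1),o["tcp_pos"].round(1),fin(190,0)[0])
a=get_image("top");b=get_image("side")
for c in("top","side"):
    print(c,[(n,[(round(d["score"],2),np.round(d["extent"]).tolist()) for d in spot_in(n,c)][:2]) for n in("probe_face","lens")],"exp face",proj(c,L+88*A).round(1),"lens",proj(c,L).round(1))
a=cv2.resize(a[150:230,250:330-20],(400,533),interpolation=3);b=cv2.resize(b[150:230,260:320],(400,533),interpolation=3)
cv2.imwrite("pics/f.png",cv2.cvtColor(np.hstack([a,b]),cv2.COLOR_RGB2BGR))
```

```text
12.76 [ 0.1  0.4 -1.3] 21.9 [484.    9.4 295.6]
14.41 [ 0.1 -1.2  0.5] [-0.18  0.48  0.02] 21.7 [520.3  22.2 249.3] [520.3197201532053, 22.24403683000857, 249.22341310628093]
top [('probe_face', [(0.75, [308.0, 206.0, 20.0, 25.0]), (0.62, [423.0, 208.0, 10.0, 11.0])]), ('lens', [(0.59, [288.0, 190.0, 20.0, 14.0])])] exp face [[299.5 199.6]] lens [[291.4 192.1]]
side [('probe_face', [(0.58, [323.0, 195.0, 26.0, 20.0])]), ('lens', [(0.74, [285.0, 213.0, 26.0, 18.0]), (0.38, [252.0, 309.0, 48.0, 22.0])])] exp face [[308.5 200.3]] lens [[292.4 207.3]]
```

View pics/f.png

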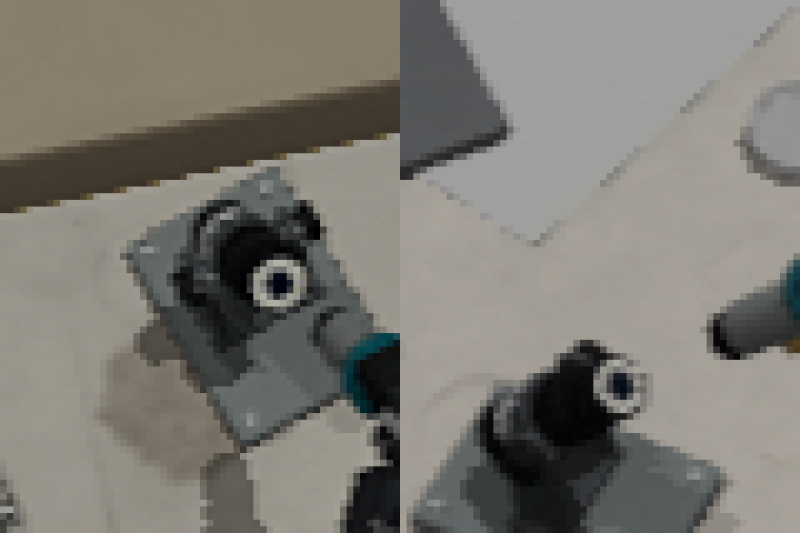

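In the images the face is at top (300,199) and side (308,200), matching the predictions to within a pixel. The lens matches too. I'll close the last 13 mm and hand in.

Run:
```python
from h import *
move_l(*fin(178,0),speed=30); wait(1.0)
o=get_obs();print(round(o["t"],2),o["wrist_force"].round(1),round(o["grip_width"],1),o["grip_force"],o["tcp_pos"].round(1),fin(178,0)[0],abs(o["qvel"]).max())
print(sign_off())
```

```text
16.26 [ 1.   0.2 -0.3] 21.7 57.41644444875419 [527.6  24.7 240. ] [527.6388290741716, 24.678780309517602, 240.0308797888532] 0.08299282562921818
the job is handed in; nothing more can be done
None
```

I turned the probe to the red mark, drew it straight up out of the holder, and handed the job in at about 16 s. The arm was still holding it still, its face by my measurements about 76 mm from the lens, on-axis and looking squarely into it; `sign_off()` returned no verdict.

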